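# Index the culture-dish carousel back one notch

## Robot

A 6-joint arm with a two-finger parallel gripper is mounted at the origin on the work surface. World frame = base frame: x ahead of the robot, y to its left, z up, the work surface at z = 0. Lengths are in m, angles in rad, forces in N, time in s.
With the tool pointing down it reaches from about 0.35 to 0.975 m from the base axis. Payload 4.9 kg.
Tool frame: the origin (TCP) lies at the very end of the fingers, on their centre line; the grasp point (between the pads) lies behind it (manip.grip_depth is the z of the grasp point in the tool frame, in m); z points along the fingers, y is the direction in which the jaws open and shut (so a half turn about z gives the same grasp; the last joint's range is limited). The gripper opens to 85 mm and grips with 20 to 120 N. Pads are 22 mm wide; open, the fingers measure 114 mm over their backs; the gripper's body (76 mm by 85 mm) begins 54 mm behind the grasp point. The pads swing forward as they close: fully open they stand 13 mm farther back than shut.
Start: joints at [-1.361, 0.053, 1.613, -0, 1.476, -0.119], TCP at [0.202, -0.592, 0.231] pointing down, gripper open.
Joint ranges: [-3.01, 3.01], [-1.01, 2.22], [0.06, 2.58], [-1.02, 4.17], [0.09, 2.62], [-3.14, 3.14]. Speed limits (rad/s): [2.57, 2.57, 3.14, 3.14, 3.14, 3.14].

## Interface

Orientations are given as a unit quaternion [w, x, y, z].
In Python, from plant import state, optics, manip, silhouettes, place_of gives the robot as it stands. The module is installed in compiled form; this text tells all that it offers.
- The arm moves only by the tool jog_arm, never from a script. Its argument "increments" is a list of rows, each an object with "slide": the shift along the tool's x, y, z in mm, a list of three; "rotation": the turn, a rotation vector about the tool's x, y, z in degrees, a list of three. A call has 1 to 20 rows; each row shifts and turns the commanded pose from where the row before left it, along the tool's axes as they then stand; what a row does not reach is not made up. A row lasts 1/12 s, in which the tool goes at most 41.7 mm and 7.16 degrees, less where a joint would pass 70% of its speed; a pose out of reach is approached as far as the arm can. A call with a gripper value outside its range is refused whole. "fingers" is the opening, from 0 (shut) to 1 (fully open), set as the call begins (left out, the last holds). The fingers move at their own pace and stop on an object; the grip force is fixed at half the most. Time passes only in rows, so rows that do not move let the fingers close. It gives the time, the measured TCP pose, the force and the opening at its end, in the units of the state.
- state(): the state, without advancing time (a new reading comes with each control period).
- optics.grab_frame(name): name is "scene" or "top"; returns a dict with "frame" (480x640x3 uint8, blue, green, red), "camera_matrix" (3x3 intrinsics, pixels), "R" (3x3) and "t" (3): a world point X has camera coordinates R X + t. Camera axes: x right, y down, z forward; pixel columns grow to the right and rows downward; lengths in m; the calibration is good to about 2 mm. A picture is of the moment at which its call begins. There is no depth.
- manip.job_done(): hands the job in, once; it reports no verdict.
Trained networks look in the newest picture that a camera, given by its name, has taken for a name from the list of things; names that differ only in an ending like _2 or _b are one class to them, and where a whole thing is asked for, a point or a joint stands for the part that bears it (a point fixed in the world has none). Each returns a list of dicts, best first, with "score" (0 to 1); they miss things now and then, are a little off and sometimes report something else, mostly with a low value. They report only what shows in the picture. A call takes as long as a camera call. They do not tell look-alikes from the thing itself.
- silhouettes(thing, camera): "mask" (480x640 bool, what is visible of it) and "bbox" ([left, top, right, bottom] in pixels, round what is visible of it).
- place_of(thing, camera): "uv" ([column, row] in pixels: a listed point, or the origin of a listed thing).
The state is a dict: "time": time; "joint_pos": joint angles; "joint_vel": joint speeds; "joint_efforts": joint torques, N m; "tool_pos": TCP position; "tool_rot": TCP orientation; "contact_force": force on the tool from outside, world axes, zero at the start; "ft_torque": the same for the moment, N m; "gripper_width": opening from 0.0 (shut) to 1.0 (fully open).
Only numpy, scipy, OpenCV 4.12 (cv2) and the standard library are available. Lean on these libraries where they do the work, as an engineer would, in place of code of your own. Each camera call takes 0.05 s, during which the arm holds its last target.

## Task

The dish carousel was indexed one place too far. With a fingertip push the red knob over so that the ratchet pawl lifts clear and stays thrown back, push the wheel backward (counter-clockwise seen from above) one notch (the blue posts are there to push on), then tip the pawl back so that it drops fully into that next notch. Only push, lift nothing: keep the dishes riding on the wheel and leave everything else on the bench where it stands.

Things in the scene. Friction and masses are not known exactly. Their poses are not given: they have to be found in the camera images.
- wheel (a joint): angle of the dish wheel, rad: grows forward (clockwise from above), falls backward (counter-clockwise). Six notches 1.047 apart. The pawl seats fully at 0 to 0.33 (first notch) and at -1.047 to -0.717 (one notch back, middle -0.88); elsewhere its nose lies on a tooth. With the pawl seated it cannot go below 0. Needs about 2 N at a post, does not coast, stays where left
- pawl (a joint): swing of the red ratchet pawl about its level pivot, rad. 0 = seated, nose down in the notch; grows as the nose lifts; 1.25 = thrown fully over, at its stop. Top-heavy: let go below about 0.65 it falls shut, above about 0.9 it falls open to the stop and stays. About 1 N at the knob moves it
- carousel: fixed white plinth 262 x 262 x 26 mm under the wheel; origin at bench level on the wheel axis; +x points to the rim where the pawl nose sits, z up. Pivot bracket 135 mm along +x, 65 mm along +y, 75 mm high. Yellow pointer on the -x edge, 45 mm high
- wheel_centre (a point): on the vertical wheel axis, 42 mm above the bench, level with the top of the 250 mm aluminium wheel disc. Round it: dark steel saw teeth 103 to 123 mm from the axis, tops 56 mm above the bench; blue hub 64 mm wide, 70 mm high; six spokes 50 mm high that end in blue posts
- pawl_pivot (a point): on the pawl's level pivot line, under the knob's lever: 158 mm along the carousel's +x, 65 mm along its +y, 62 mm above the bench. The line runs along the carousel's x
- pawl_knob (a point): centre of the red 22 mm ball knob on the pawl's 8 mm thumb lever, outside the rim, 55 mm from the pivot line. Seated: 31 mm to the carousel's -y side of the pivot, 107 mm above the bench; pushed to +y it lifts the nose; fully over: 31 mm to the +y side, 107 mm again (117 mm at mid-swing). Polished. Pushed back to -y, the pawl falls shut
- pawl_nose (a point): lowest point of the pawl's nose, at the end of a red 14 mm wide arm over the wheel's rim, 60 mm from the pivot; when thrown over, the arm stands up to about 120 mm above the bench
- post0 (a point): one of six identical upright blue push posts on the wheel, 12 mm diameter, standing 56 mm above the wheel's top face, 88 mm from the wheel axis; the point is the centre of its top, 98 mm above the bench (at wheel value 0 it stands at 30 degrees from the carousel's +x axis, counter-clockwise seen from above)
- post1 (a point): one of six identical upright blue push posts on the wheel, 12 mm diameter, standing 56 mm above the wheel's top face, 88 mm from the wheel axis; the point is the centre of its top, 98 mm above the bench (at wheel value 0 it stands at 90 degrees from the carousel's +x axis, counter-clockwise seen from above)
- post2 (a point): one of six identical upright blue push posts on the wheel, 12 mm diameter, standing 56 mm above the wheel's top face, 88 mm from the wheel axis; the point is the centre of its top, 98 mm above the bench (at wheel value 0 it stands at 150 degrees from the carousel's +x axis, counter-clockwise seen from above)
- post3 (a point): one of six identical upright blue push posts on the wheel, 12 mm diameter, standing 56 mm above the wheel's top face, 88 mm from the wheel axis; the point is the centre of its top, 98 mm above the bench (at wheel value 0 it stands at 210 degrees from the carousel's +x axis, counter-clockwise seen from above)
- post4 (a point): one of six identical upright blue push posts on the wheel, 12 mm diameter, standing 56 mm above the wheel's top face, 88 mm from the wheel axis; the point is the centre of its top, 98 mm above the bench (at wheel value 0 it stands at 270 degrees from the carousel's +x axis, counter-clockwise seen from above)
- post5 (a point): one of six identical upright blue push posts on the wheel, 12 mm diameter, standing 56 mm above the wheel's top face, 88 mm from the wheel axis; the point is the centre of its top, 98 mm above the bench (at wheel value 0 it stands at 330 degrees from the carousel's +x axis, counter-clockwise seen from above)
- dish_amber: orange lidded culture dish, 42 mm diameter, 15 mm high, 30 g, loose, standing on the wheel between two spokes and riding along with it; origin at the centre of its underside, 42 mm above the bench. It has gone one place past the yellow pointer
- dish_red1: dark red lidded culture dish, 42 mm diameter, 15 mm high, 30 g, loose, standing on the wheel between two spokes and riding along with it; origin at the centre of its underside, 42 mm above the bench
- dish_red2: dark red lidded culture dish, 42 mm diameter, 15 mm high, 30 g, loose, standing on the wheel between two spokes and riding along with it; origin at the centre of its underside, 42 mm above the bench
- tube_rack: steel rack 70 x 150 mm, 86 mm high with capped tubes, loose; leave alone; origin under its centre
- dish_stack: stack of dark red dishes 91 mm diameter, 78 mm high, loose; leave alone; origin under its centre
- reagent: amber bottle 64 mm diameter, 130 mm high, loose; leave alone; origin under its centre
- tip_box: green tip box 82 x 122 mm, 72 mm high, loose; leave alone; origin under its centre
- beaker: steel beaker 64 mm diameter, 85 mm high, loose; leave alone; origin under its centre
- marker: black marker pen 110 mm long, 12 mm thick, lying loose; leave alone; origin under its centre
Things that resemble listed ones, but are neither listed nor needed, are in the scene too. Leave any grey or turquoise look-alike of the dish_red1 alone.

How it is judged:
By the outcome, as a careful person would: the job done as asked, in the order asked, and still so for the second after the job is handed in, with the robot touching nothing.
It also fails if it takes over 64 s, if anything falls off the work surface, if the arm or the gripper's body presses on something with over 40 N, if the wrist force passes 120 N, or if a joint passes its speed limit or range.

## Working session

There is one attempt and no reset: what is moved stays moved. The work goes in short steps, Python scripts to look and compute and a tool call to move; the robot and the scene stay as the last step left them, time stands still between calls to the robot, and variables do not carry over. Pictures are saved under pics/ and viewed, and the job is handed in when it is done.

Besides the shell and the picture viewer there is one more tool, called after "Emit:" as name(argument=value, ...), one argument or row to a line, values as JSON. jog_arm: Moves the arm, as the interface text tells. Its arguments: {"type":"object","properties":{"increments":{"type":"array","items":{"type":"object","properties":{"slide":{"type":"array","items":{"type":"number"}},"rotation":{"type":"array","items":{"type":"number"}}}}},"fingers":{"type":"number"}},"required":["increments"]}

```bash
mkdir -p pics; ls
python3 - <<'E'
from plant import state, optics, manip
import cv2
print(state())
print(manip.grip_depth)
for n in("scene","top"):
    d=optics.grab_frame(n); cv2.imwrite(f"pics/{n}0.png",d["frame"]); print(n,d["camera_matrix"].tolist(),d["R"].tolist(),d["t"].tolist())
E
```

```text
pics
{'time': 0.0, 'joint_pos': array([-1.36101231e+00,  5.33621744e-02,  1.61429045e+00,  1.73515528e-06,
        1.47598727e+00, -1.18993047e-01]), 'joint_vel': array([-7.36965379e-05, -5.88061574e-05, -1.48700292e-04,  7.06253112e-04,
       -7.20187816e-04, -3.44015195e-04]), 'joint_efforts': array([-1.63974048e-03, -3.93690383e+01, -3.70178425e+01, -3.40751894e-04,
        7.06750201e-03, -9.70515657e-06]), 'tool_pos': array([ 0.20167901, -0.59091327,  0.23006184]), 'tool_rot': array([-1.02260546e-03,  9.86518103e-01,  1.63648971e-01, -4.55890985e-05]), 'contact_force': array([-0.04673913, -0.39072551,  0.29618223]), 'ft_torque': array([ 0.00773282, -0.01742895,  0.02132503]), 'gripper_width': 0.9992391618140495}
-0.0187
scene [[599.634463567157, 0.0, 324.28611864956787], [0.0, 599.634463567157, 236.88652929255315], [0.0, 0.0, 1.0]] [[-0.8361573001950136, 0.5484634429895857, -0.00536852257100704], [0.34207437503708427, 0.5138068235128261, -0.7867576946269087], [-0.42874945046445745, -0.6596896238502385, -0.6172386158616104]] [0.4753977145918861, -0.15068284443330254, 1.6961970605258718]
top [[463.0012343473966, 0.0, 320.0308833671027], [0.0, 463.0012343473966, 241.07860396432127], [0.0, 0.0, 1.0]] [[0.01866436964871309, -0.9998095218633014, -0.0057062507036703776], [-0.9832370771158642, -0.017319073006938992, -0.1815072998389667], [0.18137389969416345, 0.008998316601301456, -0.9833730415300567]] [0.010061813917251902, 0.5907025748417574, 1.396328751240025]
```

View pics/scene0.png

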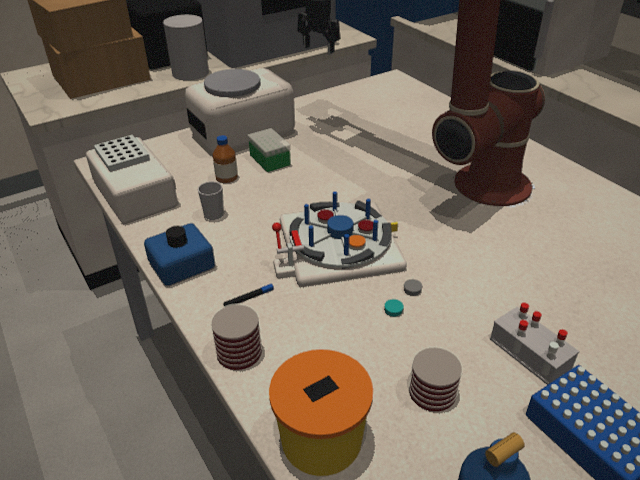

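View pics/top0.png

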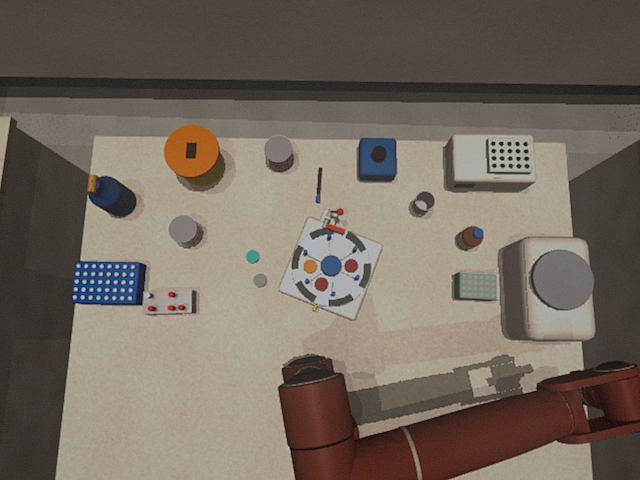

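The scene view shows the carousel mid-bench at about (340,240), with the knob at (277,227). The top view has the wheel centre at about (331,265), the knob at (340,212) and the pointer at (315,308). Next I'll fit the pose with the networks.

```bash
cat > h.py <<'E'
from plant import state, optics, manip, silhouettes, place_of
import numpy as np, cv2
from scipy.optimize import least_squares
from scipy.spatial.transform import Rotation as Rot
def ray(d,uv):
    K=d["camera_matrix"];R=d["R"];t=d["t"]
    v=R.T@np.linalg.inv(K)@np.array([uv[0],uv[1],1.]); c=-R.T@t
    return c,v
def atz(d,uv,z):
    c,v=ray(d,uv); return c+v*(z-c[2])/v[2]
def proj(d,X):
    p=d["camera_matrix"]@(d["R"]@np.asarray(X,float)+d["t"]); return p[:2]/p[2]
def crop(d,name,box,s):
    x0,y0,x1,y1=box
    cv2.imwrite(name,cv2.resize(d["frame"][y0:y1,x0:x1],None,fx=s,fy=s,interpolation=cv2.INTER_CUBIC))
E
python3 - <<'E'
from h import *
D={n:optics.grab_frame(n) for n in("scene","top")}
crop(D["scene"],"pics/s1.png",(250,170,420,300),4)
crop(D["top"],"pics/t1.png",(260,190,400,330),4)
hs={"carousel":0,"wheel_centre":.042,"pawl_pivot":.062,"pawl_knob":.107,"pawl_nose":.045,"dish_amber":.042,"dish_red1":.042,"dish_red2":.042,"tube_rack":0,"dish_stack":0,"reagent":0,"tip_box":0,"beaker":0,"marker":0}
hs.update({f"post{i}":.098 for i in range(6)})
for k,z in hs.items():
    for n in D:
        r=place_of(k,n)
        print(k,n,[(round(q["score"],2),np.round(q["uv"],1).tolist(),np.round(atz(D[n],q["uv"],z),3).tolist()) for q in r[:6]])
E
```

```text
carousel scene [(0.86, [337.3, 241.0], [0.512, -0.027, 0.0]), (0.28, [363.8, 197.7], [0.344, -0.145, 0.0])]
carousel top [(0.91, [329.2, 268.0], [0.513, -0.01, 0.0])]
wheel_centre scene [(0.83, [341.9, 230.7], [0.51, -0.011, 0.042])]
wheel_centre top [(0.77, [330.2, 268.3], [0.507, -0.012, 0.042]), (0.57, [354.0, 246.2], [0.578, -0.086, 0.042])]
pawl_pivot scene [(0.86, [281.7, 251.7], [0.683, -0.001, 0.062])]
pawl_pivot top [(0.97, [328.2, 209.0], [0.692, -0.003, 0.062])]
pawl_knob scene [(0.69, [278.7, 223.7], [0.664, -0.044, 0.107]), (0.27, [340.4, 229.7], [0.559, 0.053, 0.107])]
pawl_knob top [(0.64, [341.1, 210.8], [0.676, -0.042, 0.107])]
pawl_nose scene [(0.81, [292.4, 238.4], [0.627, -0.049, 0.045])]
pawl_nose top [(0.63, [343.6, 230.1], [0.629, -0.053, 0.045])]
dish_amber scene [(0.7, [366.7, 198.2], [0.377, -0.09, 0.042]), (0.6, [358.3, 247.2], [0.514, 0.063, 0.042])]
dish_amber top [(0.67, [310.6, 267.7], [0.508, 0.049, 0.042])]
dish_red1 scene [(0.66, [325.9, 220.5], [0.519, -0.067, 0.042]), (0.66, [408.0, 293.2], [0.517, 0.248, 0.042]), (0.54, [394.4, 308.7], [0.57, 0.26
[... 4297 characters left out ...]
4, 0.098]), (0.69, [333.6, 290.1], [0.435, -0.023, 0.098]), (0.68, [305.3, 250.9], [0.551, 0.064, 0.098])]
post5 scene [(0.96, [310.4, 224.5], [0.599, -0.011, 0.098]), (0.81, [346.8, 234.0], [0.549, 0.065, 0.098]), (0.77, [335.3, 189.3], [0.469, -0.101, 0.098]), (0.75, [306.9, 203.2], [0.56, -0.089, 0.098]), (0.7, [376.3, 221.4], [0.465, 0.064, 0.098]), (0.57, [367.0, 201.0], [0.433, -0.015, 0.098])]
post5 top [(0.96, [327.7, 237.1], [0.595, -0.003, 0.098]), (0.93, [354.5, 246.7], [0.567, -0.084, 0.098]), (0.82, [307.2, 279.7], [0.464, 0.057, 0.098]), (0.79, [357.5, 276.0], [0.478, -0.094, 0.098]), (0.69, [333.6, 290.1], [0.435, -0.023, 0.098]), (0.68, [305.3, 250.9], [0.551, 0.064, 0.098])]
```

View pics/s1.png

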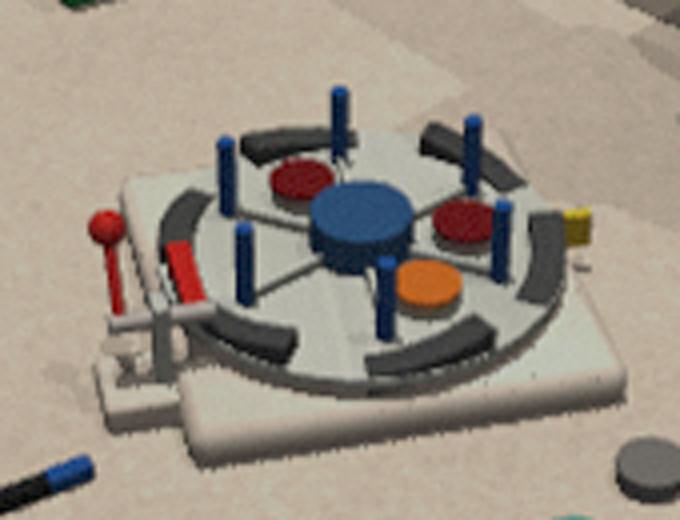

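View pics/t1.png

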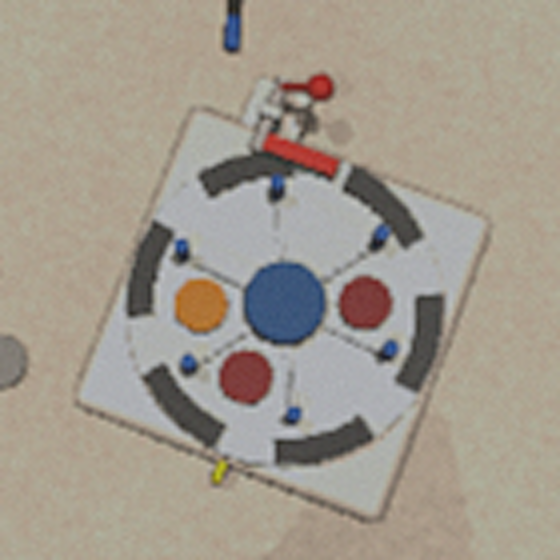

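```bash
cat > fit.py <<'E'
from h import *
P=np.array([[.597,-.007],[.549,.0645],[.4645,.0605],[.434,-.019],[.4735,-.0975],[.5635,-.0865]])
# fit circle r=.088 with 60deg phase
def f(p):
    c=p[:2]; a=np.arctan2(P[:,1]-c[1],P[:,0]-c[0])
    k=np.round((a-p[2])/(np.pi/3)); m=p[2]+k*np.pi/3
    return (P-c-.088*np.c_[np.cos(m),np.sin(m)]).ravel()
best=min((least_squares(f,[.514,-.015,x]) for x in np.arange(0,1.05,.2)),key=lambda s:s.cost)
print(best.x,np.degrees(best.x[2])%60,np.sqrt(best.cost/6),np.round(f(best.x),4).reshape(-1,2))
c=best.x[:2]
# yaw from pivot (atan2(65,158)=22.36), knob (158,34), nose
for n,q,l in [("pivot_s",(.683,-.001),(158,65)),("pivot_t",(.692,-.003),(158,65)),("knob_s",(.664,-.044),(158,34)),("knob_t",(.676,-.042),(158,34))]:
    d=np.array(q)-c; print(n,np.hypot(*d),np.hypot(*l),np.degrees(np.arctan2(d[1],d[0])-np.arctan2(l[1],l[0])))
E
python3 fit.py
```

```text
[ 0.51358333 -0.01416667  0.07680421] 4.400557192304933 0.0031772079065054797 [[-0.0043  0.0004]
 [-0.0026 -0.0007]
 [ 0.0006  0.0021]
 [ 0.0082  0.0019]
 [-0.0021 -0.004 ]
 [ 0.0002  0.0003]]
pivot_s 0.1699275376610736 170.84788555905513 -17.917932825215267
pivot_t 0.17876577241991512 170.84788555905513 -18.780561245452425
knob_s 0.1533466706155987 161.6168308066954 -23.36261551553422
knob_t 0.1647843076738668 161.6168308066954 -21.868592767564493
```

The crops show the pawl seated at full depth, knob at scene crop (107,228) and top crop (320,88). Plinth edges in the top crop suggest a yaw of about -20°. Now a joint reprojection fit.

```bash
cat > fit2.py <<'E'
from h import *
import pickle
D={n:optics.grab_frame(n) for n in("scene","top")}
pickle.dump(D,open("D0.pkl","wb"))
S=dict(post=[[310.4,224.5],[346.8,234.0],[335.3,189.3],[306.9,203.2],[376.3,221.4],[367,201]],piv=[281.7,251.7],knob=[278.7,223.7],wc=[341.9,230.7])
T=dict(post=[[327.7,237.1],[354.5,246.7],[307.2,279.7],[357.5,276.0],[333.6,290.1],[305.3,250.9]],piv=[328.2,209],knob=[341.1,210.8],wc=[330.2,268.3])
corn=np.array([[195,105],[490,218],[380,520],[78,403]])/4+[260,190]
cl=[(131,131),(131,-131),(-131,-131),(-131,131)]
def w(p,l):
    c,s=np.cos(p[2]),np.sin(p[2]); return np.array([p[0]+(c*l[0]-s*l[1])/1e3,p[1]+(s*l[0]+c*l[1])/1e3,l[2]/1e3])
def post(p,i):
    a=np.radians(30+60*i)-p[3]; return w(p,(88*np.cos(a),88*np.sin(a),98))
def res(p,out=False):
    r=[];lab=[]
    for n,M in(("scene",S),("top",T)):
        d=D[n]
        pp=np.array([proj(d,post(p,i)) for i in range(6)])
        for q in M["post"]:
            j=np.argmin(np.hypot(*(pp-q).T)); r.append(pp[j]-q); lab.append((n,"post",j))
        for k,l in(("piv",(158,65,62)),("knob",(158,34,107)),("wc",(0,0,42))):
            r.append(proj(d,w(p,l))-M[k]); lab.append((n,k))
    for q,l in zip(corn,cl):
        r.append(proj(D["top"],w(p,(*l,26)))-q);lab.append("corner")
    if out:
        for a,b in zip(lab,r): print(a,np.round(b,1))
    return np.ravel(r)
if __name__=="__main__":
    s=least_squares(res,[.513,-.014,-.35,.1],loss="soft_l1")
    p=s.x; print(p,np.degrees(p[2])); res(p,True)
    np.save("p.npy",p)
    for k,l in(("piv",(158,65,62)),("knob",(158,34,107)),("over",(158,96,107)),("mid",(158,65,117)),("nose",(115,0,45))): print(k,w(p,l).round(4))
    for i in range(6): print(i,post(p,i).round(4))
    for n,box in (("scene",(250,170,420,300)),("top",(260,190,400,330))):
        im=cv2.resize(D[n]["frame"][box[1]:box[3],box[0]:box[2]],None,fx=4,fy=4)
        pts=[post(p,i) for i in range(6)]+[w(p,l) for l in((158,65,62),(158,34,107),(131,131,26),(131,-131,26),(-131,-131,26),(-131,131,26),(0,0,42))]
        for x in pts:
            u=(proj(D[n],x)-box[:2]+.5)*4; cv2.circle(im,tuple(int(v) for v in u),4,(0,255,0),1)
        cv2.imwrite(f"pics/fit_{n}.png",im)
E
python3 fit2.py
```

```text
[ 0.51268293 -0.01380514 -0.34593527  0.09363478] -19.82063107943701
('scene', 'post', np.int64(0)) [0.6 1.2]
('scene', 'post', np.int64(1)) [0.  0.3]
('scene', 'post', np.int64(4)) [-0.5  2.1]
('scene', 'post', np.int64(5)) [-0.4  0.9]
('scene', 'post', np.int64(2)) [-0.5 -1.5]
('scene', 'post', np.int64(3)) [ 1.4 -2.2]
('scene', 'piv') [-1.1 -1.2]
('scene', 'knob') [-1.5  3.1]
('scene', 'wc') [-1.6 -0.2]
('top', 'post', np.int64(0)) [ 1.2 -1.7]
('top', 'post', np.int64(5)) [0.6 1.3]
('top', 'post', np.int64(2)) [-0.6  0.6]
('top', 'post', np.int64(4)) [-0.1  0.9]
('top', 'post', np.int64(3)) [-0.6  3.2]
('top', 'post', np.int64(1)) [-0.5  0.4]
('top', 'piv') [0.9 2.8]
('top', 'knob') [-2.3  0.9]
('top', 'wc') [ 0.4 -1.9]
corner [-1.8 -1.2]
corner [ 1.  -1.1]
corner [0.2 1.3]
corner [-2.8  0.3]
piv [ 0.6834 -0.0062  0.062 ]
knob [ 0.6729 -0.0354  0.107 ]
over [0.6939 0.0229 0.107 ]
mid [ 0.6834 -0.0062  0.117 ]
nose [ 0.6209 -0.0528  0.045 ]
0 [ 0.6004 -0.0064  0.098 ]
1 [0.5501 0.0658 0.098 ]
2 [0.4624 0.0584 0.098 ]
3 [ 0.425  -0.0212  0.098 ]
4 [ 0.4752 -0.0934  0.098 ]
5 [ 0.5629 -0.0861  0.098 ]
```

View pics/fit_scene.png

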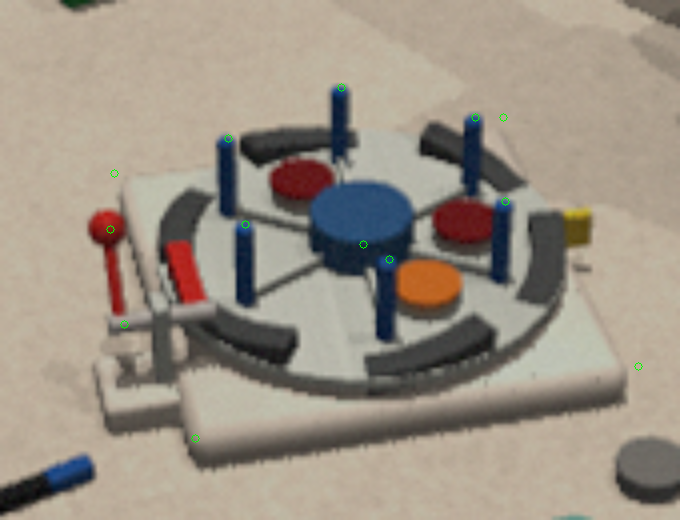

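View pics/fit_top.png

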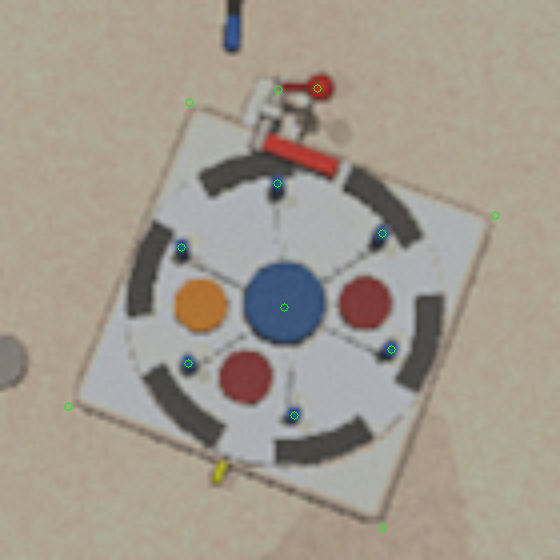

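The fit reprojects within about 1 px visually on the knob, posts and plinth. That gives carousel (0.513,-0.014), yaw -19.8° and wheel ≈ +0.09. Next I'll plan the first move: close the fingers, turn tool x to the carousel's y, and go to the -y side of the knob.

```bash
cat > plan.py <<'E'
from h import *
p=np.load("p.npy")
yaw=np.degrees(p[2])
def w(l):
    c,s=np.cos(p[2]),np.sin(p[2]); return np.array([p[0]+(c*l[0]-s*l[1])/1e3,p[1]+(s*l[0]+c*l[1])/1e3,l[2]/1e3])
def loc(X):
    c,s=np.cos(p[2]),np.sin(p[2]); d=np.asarray(X)[:2]-p[:2]; return np.array([c*d[0]+s*d[1],-s*d[0]+c*d[1],X[2]])*1e3
def down(a): # tool down with tool x at world yaw a deg
    a=np.radians(a); x=np.array([np.cos(a),np.sin(a),0]); z=np.array([0,0,-1.]); return np.c_[x,np.cross(z,x),z]
def cur():
    s=state(); q=s["tool_rot"]; return s["tool_pos"],Rot.from_quat(q[[1,2,3,0]]).as_matrix(),s
def delta(R0,x0,target,Rt=None):
    Rt=R0 if Rt is None else Rt
    rv=np.degrees(Rot.from_matrix(R0.T@Rt).as_rotvec())
    return rv.round(2),((Rt.T@(target-x0))*1e3).round(1)
E
python3 - <<'E'
from plan import *
x,R,s=cur(); print(s["time"],x,loc(x))
t=w((158,-18,200)); print(t)
print(delta(R,x,t,down(yaw+90)))
E
```

```text
2.3 [ 0.20180036 -0.59149712  0.231296  ] [ -96.58360745 -648.8818134   231.29600102]
[ 0.65521943 -0.08431291  0.2       ]
(array([ -0.  ,  -0.  , -51.34]), array([630.9, 254.6,  31.3]))
```

Emit:
jog_arm(
  fingers=0,
  increments=[
    {"slide": [0,0,0],"rotation": [0,0,-6.42]},
    {"slide": [0,0,0],"rotation": [0,0,-6.42]},
    {"slide": [0,0,0],"rotation": [0,0,-6.42]},
    {"slide": [0,0,0],"rotation": [0,0,-6.42]},
    {"slide": [0,0,0],"rotation": [0,0,-6.42]},
    {"slide": [0,0,0],"rotation": [0,0,-6.42]},
    {"slide": [0,0,0],"rotation": [0,0,-6.42]},
    {"slide": [0,0,0],"rotation": [0,0,-6.42]},
    {"slide": [35,14,1.7]},
    {"slide": [35,14,1.7]},
    {"slide": [35,14,1.7]},
    {"slide": [35,14,1.7]},
    {"slide": [35,14,1.7]},
    {"slide": [35,14,1.7]},
    {"slide": [35,14,1.7]},
    {"slide": [35,14,1.7]},
    {"slide": [35,14,1.7]},
    {"slide": [35,14,1.7]},
    {"slide": [35,14,1.7]},
    {"slide": [35,14,1.7]},
  ],
)

```text
invalid input
```

Emit:
jog_arm(
  increments=[
    {"slide": [35,14,1.7]},
    {"slide": [35,14,1.7]},
    {"slide": [35,14,1.7]},
    {"slide": [35,14,1.7]},
    {"slide": [35,14,1.7]},
    {"slide": [36,16,1.7]},
    {"slide": [0,0,0]},
    {"slide": [0,0,0]},
  ],
)

```text
invalid input
```

Run:
```python
from plan import *
D={n:optics.grab_frame(n) for n in("scene","top")}
x,R,s=cur(); print(s["time"],x,loc(x),s["contact_force"],s["gripper_width"],R.round(3).tolist())
crop(D["scene"],"pics/s2.png",(200,120,400,270),4)
crop(D["top"],"pics/t2.png",(260,160,420,300),4)
print(delta(R,x,w((158,-18,100)),down(yaw+90)))
```

```text
2.4 [ 0.20180012 -0.5914918   0.23128294] [ -96.58563989 -648.87689064  231.28293712] [-0.01003856 -0.03431513 -0.17071282] 0.9972302373155637 [[0.946, 0.323, -0.0], [0.323, -0.946, 0.0], [-0.0, -0.0, -1.0]]
(array([ -0.  ,   0.  , -51.34]), array([630.9, 254.6, 131.3]))
```

The call was refused as invalid, probably because every row needs both fields.

Emit:
jog_arm(
  fingers=0,
  increments=[
    {"slide": [0,0,0],"rotation": [0,0,-6.42]},
    {"slide": [0,0,0],"rotation": [0,0,-6.42]},
    {"slide": [0,0,0],"rotation": [0,0,-6.42]},
    {"slide": [0,0,0],"rotation": [0,0,-6.42]},
    {"slide": [0,0,0],"rotation": [0,0,-6.42]},
    {"slide": [0,0,0],"rotation": [0,0,-6.42]},
    {"slide": [0,0,0],"rotation": [0,0,-6.42]},
    {"slide": [0,0,0],"rotation": [0,0,-6.42]},
  ],
)

```text
time: 3.07
tool_pos: [0.2018, -0.5915, 0.2313]
tool_rot: [0.0, 0.817, 0.577, -0.0]
contact_force: [-0.6, -0.1, 0.2]
gripper_width: 0.002
```

Emit:
jog_arm(
  fingers=0,
  increments=[
    {"slide": [35,14,1.7],"rotation": [0,0,0]},
    {"slide": [35,14,1.7],"rotation": [0,0,0]},
    {"slide": [35,14,1.7],"rotation": [0,0,0]},
    {"slide": [35,14,1.7],"rotation": [0,0,0]},
    {"slide": [35,14,1.7],"rotation": [0,0,0]},
    {"slide": [35,14,1.7],"rotation": [0,0,0]},
    {"slide": [35,14,1.7],"rotation": [0,0,0]},
    {"slide": [35,14,1.7],"rotation": [0,0,0]},
    {"slide": [35,14,1.7],"rotation": [0,0,0]},
    {"slide": [35,14,1.7],"rotation": [0,0,0]},
    {"slide": [35,14,1.7],"rotation": [0,0,0]},
    {"slide": [35,14,1.7],"rotation": [0,0,0]},
    {"slide": [35,14,1.7],"rotation": [0,0,0]},
    {"slide": [35,14,1.7],"rotation": [0,0,0]},
    {"slide": [35,14,1.7],"rotation": [0,0,0]},
    {"slide": [35,14,1.7],"rotation": [0,0,0]},
    {"slide": [35,14,1.7],"rotation": [0,0,0]},
    {"slide": [35,16,1.7],"rotation": [0,0,0]},
    {"slide": [0,0,0],"rotation": [0,0,0]},
    {"slide": [0,0,0],"rotation": [0,0,0]},
  ],
)

```text
time: 4.73
tool_pos: [0.6549, -0.0831, 0.2001]
tool_rot: [-0.0, 0.817, 0.576, -0.0]
contact_force: [0.8, -0.5, 0.7]
gripper_width: -0.001
```

Run:
```python
from plan import *
D={n:optics.grab_frame(n) for n in("scene","top")}
x,R,s=cur(); print(s["time"],x,loc(x),s["contact_force"],s["gripper_width"],R.round(3).tolist())
crop(D["scene"],"pics/s2.png",(200,120,400,270),4)
crop(D["top"],"pics/t2.png",(260,160,420,300),4)
print(delta(R,x,w((158,-18,100)),down(yaw+90)))
print(proj(D["scene"],x))
```

```text
4.8333 [ 0.65394701 -0.0850219   0.20050977] [157.04336018 -19.09843755 200.50977297] [-0.62176192 -0.58244296 -0.22403884] -0.001761405398542606 [[0.339, 0.941, -0.001], [0.941, -0.339, -0.0], [-0.0, -0.0, -1.0]]
(array([-0.03,  0.03,  0.02]), array([  1.1,   1. , 100.5]))
[271.30652892 179.76640162]
```

View pics/s2.png

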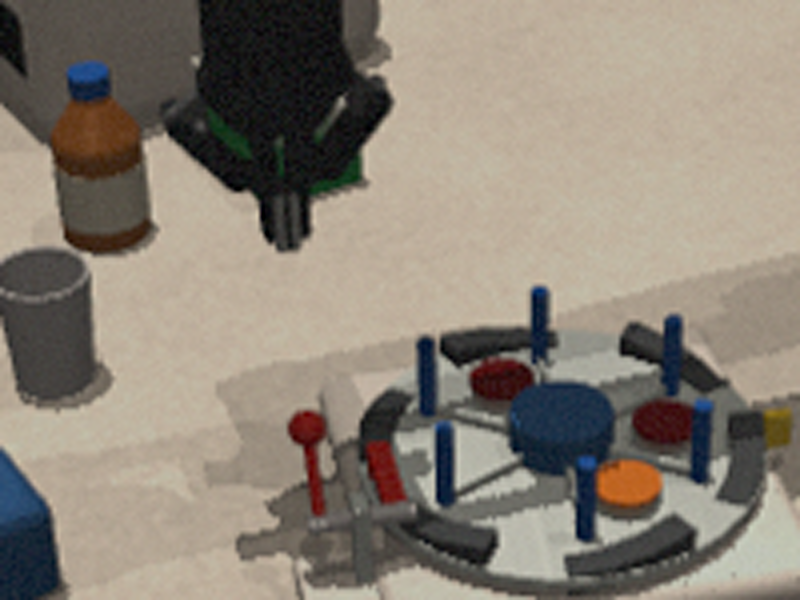

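The tip shows at scene crop (285,248), agreeing with the projected TCP, and there is free space beside the knob at (307,428). Descending, then moving up close.

Emit:
jog_arm(
  fingers=0,
  increments=[
    {"slide": [0,0,30],"rotation": [0,0,0]},
    {"slide": [0,0,30],"rotation": [0,0,0]},
    {"slide": [0,0,30],"rotation": [0,0,0]},
    {"slide": [0,0,10],"rotation": [0,0,0]},
    {"slide": [10,0,0],"rotation": [0,0,0]},
    {"slide": [8,0,0],"rotation": [0,0,0]},
    {"slide": [0,0,0],"rotation": [0,0,0]},
  ],
)

```text
time: 5.42
tool_pos: [0.6622, -0.067, 0.1036]
tool_rot: [0.001, 0.818, 0.575, 0.002]
contact_force: [1.0, 0.3, 1.3]
gripper_width: -0.001
```

Emit:
jog_arm(
  fingers=0,
  increments=[
    {"slide": [5,0,0],"rotation": [0,0,0]},
    {"slide": [5,0,0],"rotation": [0,0,0]},
    {"slide": [5,0,0],"rotation": [0,0,0]},
    {"slide": [5,0,0],"rotation": [0,0,0]},
    {"slide": [5,0,0],"rotation": [0,0,0]},
  ],
)

```text
time: 5.83
tool_pos: [0.6693, -0.044, 0.1014]
tool_rot: [0.0, 0.818, 0.575, 0.0]
contact_force: [0.5, -1.1, -0.3]
gripper_width: 0.0
```

Run:
```python
from plan import *
D={n:optics.grab_frame(n) for n in("scene","top")}
x,R,s=cur(); print(s["time"],x,loc(x),s["contact_force"])
crop(D["scene"],"pics/s3.png",(230,150,390,270),4)
crop(D["top"],"pics/t3.png",(280,160,420,300),4)
```

```text
5.9333 [ 0.66904449 -0.04337537  0.10077335] [157.12507194  25.20010837 100.77334721] [ 0.13310166 -0.713581   -0.05555421]
```

View pics/s3.png

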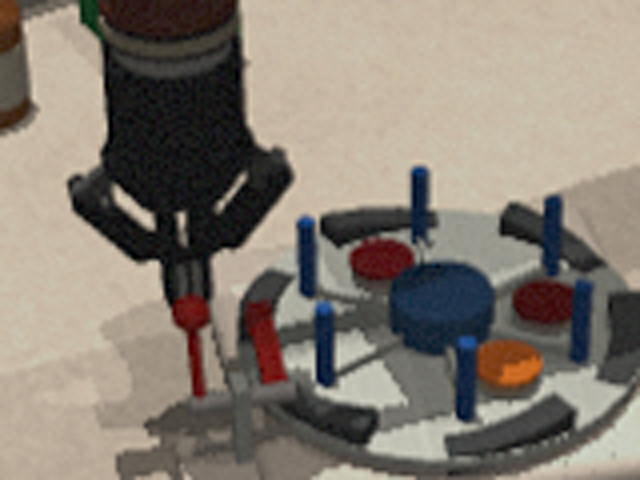

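The finger is centred behind the knob (crop (190,310)) and the nose arm is already lifting. I'll continue the push.

Emit:
jog_arm(
  fingers=0,
  increments=[
    {"slide": [5,0,0],"rotation": [0,0,0]},
    {"slide": [5,0,0],"rotation": [0,0,0]},
    {"slide": [5,0,0],"rotation": [0,0,0]},
    {"slide": [5,0,0],"rotation": [0,0,0]},
    {"slide": [5,0,0],"rotation": [0,0,0]},
    {"slide": [5,0,0],"rotation": [0,0,0]},
    {"slide": [5,0,0],"rotation": [0,0,0]},
    {"slide": [5,0,0],"rotation": [0,0,0]},
    {"slide": [0,0,0],"rotation": [0,0,0]},
    {"slide": [0,0,0],"rotation": [0,0,0]},
  ],
)

```text
time: 6.77
tool_pos: [0.6824, -0.0064, 0.1007]
tool_rot: [0.0, 0.818, 0.575, -0.0]
contact_force: [0.2, -0.7, -0.1]
gripper_width: -0.003
```

Run:
```python
from plan import *
D={n:optics.grab_frame(n) for n in("scene","top")}
x,R,s=cur(); print(s["time"],x,loc(x),s["contact_force"])
crop(D["scene"],"pics/s4.png",(230,150,390,270),4)
```

```text
6.8667 [ 0.68229554 -0.00676315  0.10067671] [157.17676281  64.13649791 100.67671276] [-0.18734621 -0.70447538  0.04184883]
```

View pics/s4.png

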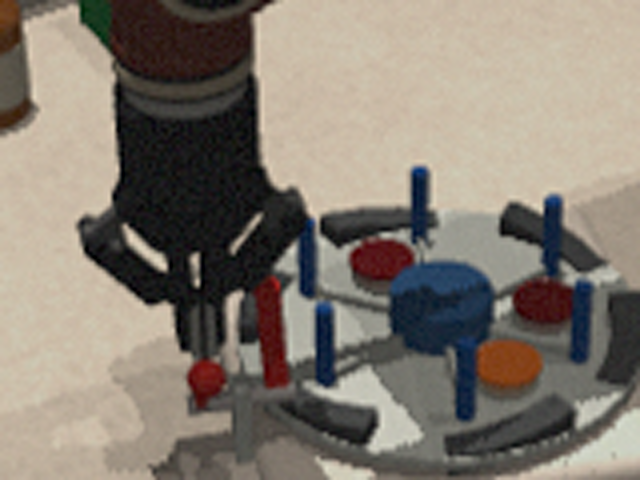

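The knob has fallen fully over (crop (206,378)) away from the finger, and the arm stands upright (270,330). Retreating up, then computing the wheel-push approach at post3.

Emit:
jog_arm(
  fingers=0,
  increments=[
    {"slide": [-10,0,0],"rotation": [0,0,0]},
    {"slide": [0,0,-30],"rotation": [0,0,0]},
    {"slide": [0,0,-30],"rotation": [0,0,0]},
    {"slide": [0,0,-30],"rotation": [0,0,0]},
    {"slide": [0,0,0],"rotation": [0,0,0]},
  ],
)

```text
time: 7.28
tool_pos: [0.6825, -0.0177, 0.1995]
tool_rot: [0.004, 0.818, 0.575, 0.005]
contact_force: [1.4, -0.1, 1.7]
gripper_width: -0.003
```

Run:
```python
from plan import *
x,R,s=cur(); print(s["time"],x,loc(x),s["contact_force"])
phi=np.degrees(p[2])+210-np.degrees(p[3]); d=lambda a:np.array([np.cos(np.radians(a)),np.sin(np.radians(a))])
post=p[:2]+.088*d(phi); ent=post-.037*d(phi+90)
print(phi,post,ent)
Rt=down(phi-90)
print(delta(R,x,np.r_[ent,.19],Rt))
con=post-.017*d(phi+90)
# per-row 4deg
C=(Rt.T@np.r_[p[:2]-con,0])
for a in(4,3,5):
    Rz=Rot.from_euler('z',-a,degrees=True).as_matrix(); print(a,((C-Rz@C)*1e3).round(2))
```

```text
7.2833 [ 0.68246944 -0.01765057  0.19952447] [161.03203769  53.95302526 199.52447234] [ 1.43533687 -0.10703509  1.72211379]
184.8144914802425 [ 0.42499343 -0.02119097] [0.42188802 0.01567848]
(array([ 7.400e-01,  2.000e-02, -2.466e+01]), array([  55.1, -256.9,    9.5]))
4 [-6.18 -0.97  0.  ]
3 [-4.63 -0.77  0.  ]
5 [-7.73 -1.15  0.  ]
```

Emit:
jog_arm(
  fingers=0,
  increments=[
    {"slide": [0,0,0],"rotation": [0,0,-6.2]},
    {"slide": [0,0,0],"rotation": [0,0,-6.2]},
    {"slide": [0,0,0],"rotation": [0,0,-6.2]},
    {"slide": [0,0,0],"rotation": [0,0,-6.2]},
    {"slide": [7,-32,0],"rotation": [0,0,0]},
    {"slide": [7,-32,0],"rotation": [0,0,0]},
    {"slide": [7,-32,0],"rotation": [0,0,0]},
    {"slide": [7,-32,0],"rotation": [0,0,0]},
    {"slide": [7,-32,0],"rotation": [0,0,0]},
    {"slide": [7,-32,0],"rotation": [0,0,0]},
    {"slide": [7,-32,0],"rotation": [0,0,0]},
    {"slide": [7,-32,0],"rotation": [0,0,0]},
    {"slide": [0,0,0],"rotation": [0,0,0]},
    {"slide": [0,0,0],"rotation": [0,0,0]},
  ],
)

```text
time: 8.45
tool_pos: [0.4179, 0.017, 0.1906]
tool_rot: [0.001, 0.676, 0.737, 0.0]
contact_force: [0.8, -0.1, 0.9]
gripper_width: 0.003
```

Run:
```python
from plan import *
D={n:optics.grab_frame(n) for n in("scene","top")}
x,R,s=cur(); print(s["time"],x,loc(x),s["contact_force"])
phi=np.degrees(p[2])+210-np.degrees(p[3]); d=lambda a:np.array([np.cos(np.radians(a)),np.sin(np.radians(a))])
post=p[:2]+.088*d(phi); ent=post-.037*d(phi+90)
print(delta(R,x,np.r_[ent,.078],down(phi-90)))
crop(D["scene"],"pics/s5.png",(230,150,430,300),4)
crop(D["top"],"pics/t5.png",(260,180,400,320),4)
```

```text
8.55 [0.41963331 0.01684234 0.191248  ] [-97.92909245  -2.71907526 191.24800398] [1.06590462 0.26301486 0.30535418]
(array([0.1 , 0.03, 0.15]), array([ -1.3,   2.1, 113.2]))
```

View pics/s5.png

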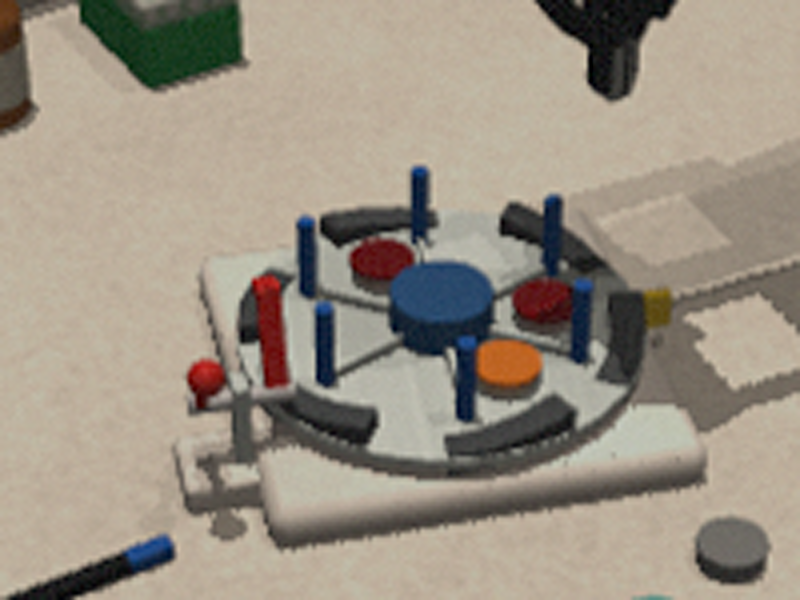

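The pawl is thrown over and staying (knob (206,378), arm upright), and the wheel and dishes are unmoved. Descending beside post3 at (553,235).

Emit:
jog_arm(
  fingers=0,
  increments=[
    {"slide": [0,2,28],"rotation": [0,0,0]},
    {"slide": [0,0,28],"rotation": [0,0,0]},
    {"slide": [0,0,28],"rotation": [0,0,0]},
    {"slide": [0,0,20],"rotation": [0,0,0]},
    {"slide": [0,0,9],"rotation": [0,0,0]},
    {"slide": [0,0,0],"rotation": [0,0,0]},
    {"slide": [-6,0,0],"rotation": [0,0,0]},
    {"slide": [-6,0,0],"rotation": [0,0,0]},
    {"slide": [-4,0,0],"rotation": [0,0,0]},
    {"slide": [0,0,0],"rotation": [0,0,0]},
  ],
)

```text
time: 9.38
tool_pos: [0.4238, 0.0005, 0.0794]
tool_rot: [0.001, 0.676, 0.737, 0.001]
contact_force: [0.8, -0.2, -0.2]
gripper_width: 0.0
```

Run:
```python
from plan import *
D={n:optics.grab_frame(n) for n in("scene","top")}
x,R,s=cur(); print(s["time"],x,loc(x),s["contact_force"])
phi=np.degrees(p[2])+210-np.degrees(p[3]); d=lambda a:np.array([np.cos(np.radians(a)),np.sin(np.radians(a))])
post=p[:2]+.088*d(phi); con=post-.017*d(phi+90)
print(delta(R,x,np.r_[con,.078],down(phi-90)))
crop(D["scene"],"pics/s6.png",(230,150,430,300),4)
crop(D["top"],"pics/t6.png",(260,180,400,320),4)
```

```text
9.4833 [0.42318016 0.00114985 0.07874857] [-89.27140017 -16.27927047  78.74857224] [-0.60253994 -0.37570488 -0.39352282]
(array([0.11, 0.02, 0.14]), array([-5.4, -0.1,  0.7]))
```

View pics/s6.png

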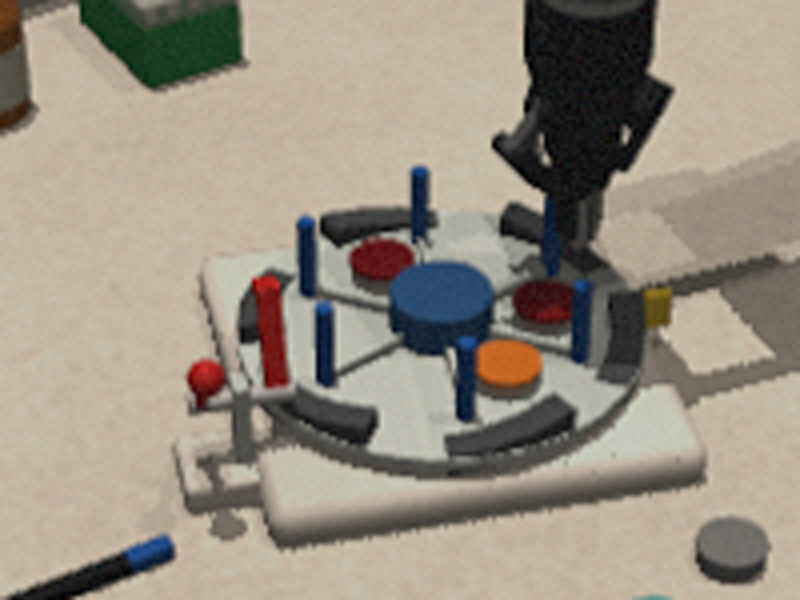

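The tip stands just short of post3, crop (553,235), about 5 mm away. I'll push along the arc at 3° per row with the tool turning along.

Emit:
jog_arm(
  fingers=0,
  increments=[
    {"slide": [-2,0,0],"rotation": [0,0,0]},
    {"slide": [-2,0,0],"rotation": [0,0,0]},
    {"slide": [-2,0,0],"rotation": [0,0,0]},
    {"slide": [-3.1,-0.5,0],"rotation": [0,0,-2]},
    {"slide": [-4.6,-0.8,0],"rotation": [0,0,-3]},
    {"slide": [-4.6,-0.8,0],"rotation": [0,0,-3]},
    {"slide": [-4.6,-0.8,0],"rotation": [0,0,-3]},
    {"slide": [-4.6,-0.8,0],"rotation": [0,0,-3]},
    {"slide": [-4.6,-0.8,0],"rotation": [0,0,-3]},
    {"slide": [-4.6,-0.8,0],"rotation": [0,0,-3]},
    {"slide": [-4.6,-0.8,0],"rotation": [0,0,-3]},
    {"slide": [-4.6,-0.8,0],"rotation": [0,0,-3]},
    {"slide": [-3.1,-0.5,0],"rotation": [0,0,-2]},
    {"slide": [0,0,0],"rotation": [0,0,0]},
  ],
)

```text
time: 10.65
tool_pos: [0.4289, -0.0475, 0.0778]
tool_rot: [0.0, 0.477, 0.879, -0.0]
contact_force: [0.3, 0.7, -0.6]
gripper_width: 0.0
```

```bash
cat > wh.py <<'E'
from plan import *
import sys
tag=sys.argv[1]
D={n:optics.grab_frame(n) for n in("scene","top")}
x,R,s=cur(); print(s["time"],x,loc(x),s["contact_force"])
crop(D["scene"],f"pics/s{tag}.png",(230,150,430,300),4)
crop(D["top"],f"pics/t{tag}.png",(260,180,400,320),4)
A=[]
for n in D:
    for q in place_of("post0",n):
        if q["score"]<.5: continue
        l=loc(atz(D[n],q["uv"],.098)); r=np.hypot(l[0],l[1])
        if abs(r-88)<10: A.append(np.arctan2(l[1],l[0]))
A=np.array(A)
# wheel mod 60deg
z=np.mean(np.exp(-6j*(A-np.radians(30)))); wm=np.angle(z)/6
print("n",len(A),"wheel mod 1.047:",wm.round(3),"or",(wm-1.047).round(3),"coh",abs(z).round(2))
for k in("dish_amber","dish_red1"):
    for n in D:
        print(k,n,[(round(q["score"],2),np.hypot(*loc(atz(D[n],q["uv"],.042))[:2]).round(0),np.degrees(np.arctan2(*loc(atz(D[n],q["uv"],.042))[1::-1])).round(0)) for q in place_of(k,n) if q["score"]>.4])
print("local tool x ang",np.degrees(np.arctan2(R[1,0],R[0,0]))-yaw)
E
python3 wh.py 7
```

```text
10.75 [ 0.42878005 -0.04722693  0.07766484] [-67.59981835 -59.89134953  77.66484134] [-0.43118426  0.07024257  0.30772496]
n 11 wheel mod 1.047: -0.401 or -1.448 coh 0.95
dish_amber scene [(0.52, np.float64(61.0), np.float64(131.0))]
dish_amber top [(0.54, np.float64(77.0), np.float64(141.0))]
dish_red1 scene [(0.79, np.float64(260.0), np.float64(111.0)), (0.56, np.float64(67.0), np.float64(-155.0)), (0.48, np.float64(57.0), np.float64(-31.0))]
dish_red1 top [(0.67, np.float64(56.0), np.float64(-45.0)), (0.61, np.float64(246.0), np.float64(104.0)), (0.52, np.float64(229.0), np.float64(122.0)), (0.45, np.float64(87.0), np.float64(104.0))]
local tool x ang 142.75757676882174
```

View pics/s7.png

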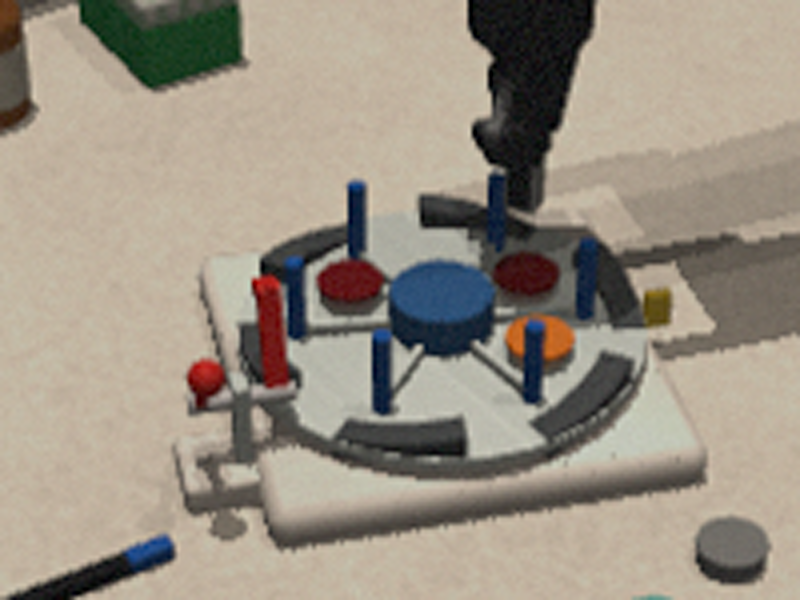

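The wheel has gone back to about -0.40, dishes riding with it and the pawl still over. It needs about 27.5° more.

Emit:
jog_arm(
  fingers=0,
  increments=[
    {"slide": [-3.1,-0.5,0],"rotation": [0,0,-2]},
    {"slide": [-4.6,-0.8,0],"rotation": [0,0,-3]},
    {"slide": [-4.6,-0.8,0],"rotation": [0,0,-3]},
    {"slide": [-4.6,-0.8,0],"rotation": [0,0,-3]},
    {"slide": [-4.6,-0.8,0],"rotation": [0,0,-3]},
    {"slide": [-4.6,-0.8,0],"rotation": [0,0,-3]},
    {"slide": [-4.6,-0.8,0],"rotation": [0,0,-3]},
    {"slide": [-4.6,-0.8,0],"rotation": [0,0,-3]},
    {"slide": [-4.6,-0.8,0],"rotation": [0,0,-3]},
    {"slide": [-2.3,-0.4,0],"rotation": [0,0,-1.5]},
    {"slide": [0,0,0],"rotation": [0,0,0]},
  ],
)

```text
time: 11.97
tool_pos: [0.4536, -0.0819, 0.0776]
tool_rot: [-0.0, 0.255, 0.967, -0.0]
contact_force: [0.6, -1.0, -0.5]
gripper_width: -0.004
```

```bash
python3 wh.py 8
```

```text
12.0667 [ 0.45346045 -0.08164664  0.07766524] [-32.71059254 -83.9034501   77.66524243] [ 0.38465171 -0.02706702 -0.15272613]
n 11 wheel mod 1.047: 0.197 or -0.85 coh 0.86
dish_amber scene []
dish_amber top [(0.47, np.float64(69.0), np.float64(168.0))]
dish_red1 scene [(0.75, np.float64(294.0), np.float64(99.0)), (0.59, np.float64(262.0), np.float64(112.0)), (0.52, np.float64(63.0), np.float64(1.0)), (0.49, np.float64(69.0), np.float64(-134.0))]
dish_red1 top [(0.65, np.float64(250.0), np.float64(105.0)), (0.56, np.float64(64.0), np.float64(-8.0)), (0.45, np.float64(228.0), np.float64(121.0))]
local tool x ang 170.2707778746
```

View pics/s8.png

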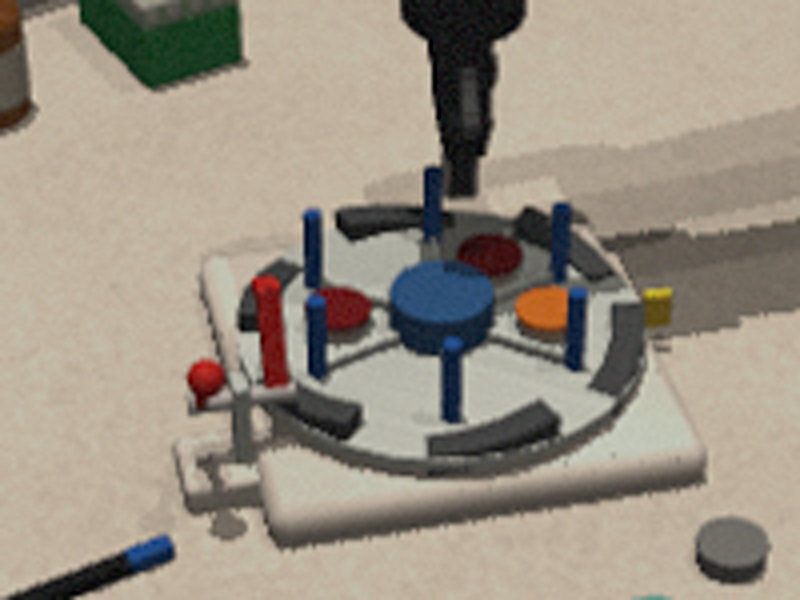

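The wheel is at about -0.86 and the finger geometry gives -0.866, near the -0.88 middle. The amber dish now lines up with the yellow pointer and all three dishes are still on. Backing off and rising.

Emit:
jog_arm(
  fingers=0,
  increments=[
    {"slide": [5,0,0],"rotation": [0,0,0]},
    {"slide": [5,0,0],"rotation": [0,0,0]},
    {"slide": [0,0,-20],"rotation": [0,0,0]},
    {"slide": [0,0,-35],"rotation": [0,0,0]},
    {"slide": [0,0,-35],"rotation": [0,0,0]},
    {"slide": [0,0,-35],"rotation": [0,0,0]},
    {"slide": [0,0,0],"rotation": [0,0,6.7]},
    {"slide": [0,0,0],"rotation": [0,0,6.7]},
    {"slide": [0,0,0],"rotation": [0,0,6.7]},
    {"slide": [0,0,0],"rotation": [0,0,6.7]},
    {"slide": [0,0,0],"rotation": [0,0,6.7]},
    {"slide": [0,0,0],"rotation": [0,0,6.7]},
    {"slide": [0,0,0],"rotation": [0,0,6.7]},
    {"slide": [0,0,0],"rotation": [0,0,6.7]},
    {"slide": [0,0,0],"rotation": [0,0,6.7]},
    {"slide": [0,0,0],"rotation": [0,0,6.7]},
    {"slide": [0,0,0],"rotation": [0,0,6.7]},
    {"slide": [0,0,0],"rotation": [0,0,6.7]},
    {"slide": [0,0,0],"rotation": [0,0,0]},
  ],
)

```text
time: 13.95
tool_pos: [0.4443, -0.0765, 0.2025]
tool_rot: [-0.0, 0.819, 0.574, -0.0]
contact_force: [0.3, -0.7, -0.1]
gripper_width: 0.006
```

Run:
```python
from plan import *
x,R,s=cur(); print(s["time"],x,loc(x),s["contact_force"])
print(delta(R,x,w((158,146,200)),down(yaw+90)))
```

```text
13.95 [ 0.44427376 -0.07651851  0.20250896] [-43.09188899 -82.19410741 202.50895673] [ 0.31584945 -0.67097509 -0.14450313]
(array([-0.02, -0.  , -0.18]), array([228.2, 201.1,   2.5]))
```

Emit:
jog_arm(
  fingers=0,
  increments=[
    {"slide": [22.8,20.1,0],"rotation": [0,0,0]},
    {"slide": [22.8,20.1,0],"rotation": [0,0,0]},
    {"slide": [22.8,20.1,0],"rotation": [0,0,0]},
    {"slide": [22.8,20.1,0],"rotation": [0,0,0]},
    {"slide": [22.8,20.1,0],"rotation": [0,0,0]},
    {"slide": [22.8,20.1,0],"rotation": [0,0,0]},
    {"slide": [22.8,20.1,0],"rotation": [0,0,0]},
    {"slide": [22.8,20.1,0],"rotation": [0,0,0]},
    {"slide": [22.8,20.1,0],"rotation": [0,0,0]},
    {"slide": [22.8,20.1,0],"rotation": [0,0,0]},
    {"slide": [0,0,0],"rotation": [0,0,0]},
    {"slide": [0,0,0],"rotation": [0,0,0]},
  ],
)

```text
time: 14.95
tool_pos: [0.7115, 0.07, 0.2015]
tool_rot: [-0.001, 0.818, 0.576, -0.001]
contact_force: [-0.9, -0.4, 0.5]
gripper_width: 0.001
```

```bash
python3 wh.py 9; python3 -c "
from plan import *
x,R,s=cur();print(delta(R,x,w((158,146,100)),down(yaw+90)))"
```

```text
15.05 [0.71061833 0.06899549 0.20242   ] [158.13368727 145.0106954  202.42000115] [-0.03256353  0.11781291  0.2252778 ]
n 9 wheel mod 1.047: 0.185 or -0.862 coh 0.96
dish_amber scene [(0.55, np.float64(64.0), np.float64(165.0))]
dish_amber top [(0.61, np.float64(71.0), np.float64(173.0))]
dish_red1 scene [(0.72, np.float64(61.0), np.float64(-139.0)), (0.63, np.float64(290.0), np.float64(97.0)), (0.62, np.float64(64.0), np.float64(13.0)), (0.59, np.float64(254.0), np.float64(112.0))]
dish_red1 top [(0.66, np.float64(224.0), np.float64(124.0)), (0.54, np.float64(60.0), np.float64(-130.0)), (0.46, np.float64(248.0), np.float64(105.0)), (0.42, np.float64(64.0), np.float64(-17.0))]
local tool x ang 90.00329396085256
(array([ 0.03, -0.01, -0.09]), array([  1.2,  -0.5, 103.2]))
```

View pics/t9.png

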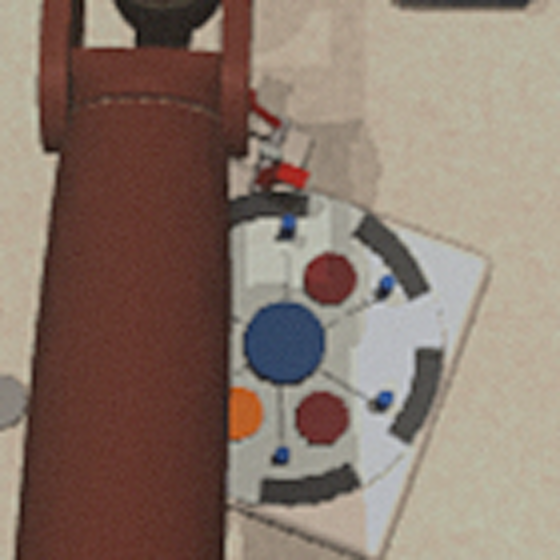

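View pics/s9.png

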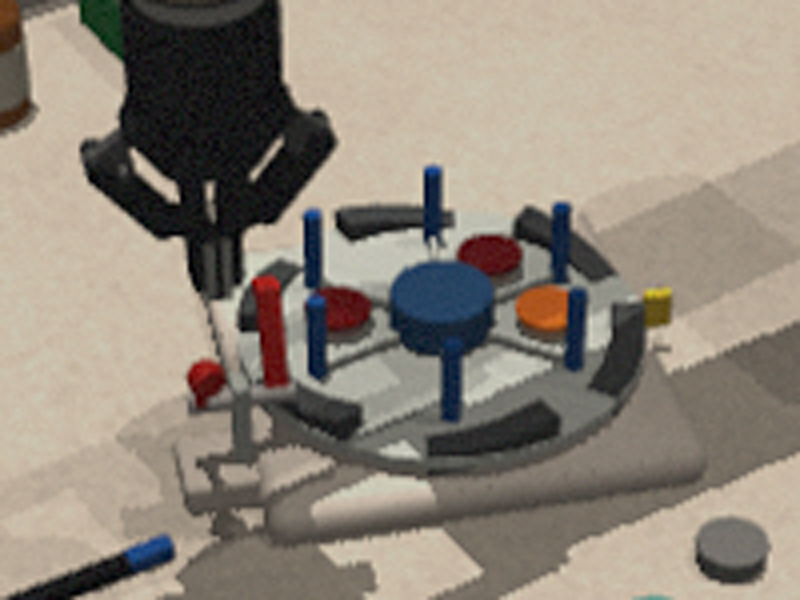

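Knob at scene crop (206,378), finger beyond it on the +y side, and wheel reading -0.862. Descending, then pushing the knob back.

Emit:
jog_arm(
  fingers=0,
  increments=[
    {"slide": [0,0,30],"rotation": [0,0,0]},
    {"slide": [0,0,30],"rotation": [0,0,0]},
    {"slide": [0,0,30],"rotation": [0,0,0]},
    {"slide": [0,0,13],"rotation": [0,0,0]},
    {"slide": [0,0,0],"rotation": [0,0,0]},
    {"slide": [-8,0,0],"rotation": [0,0,0]},
    {"slide": [-8,0,0],"rotation": [0,0,0]},
    {"slide": [-5,0,0],"rotation": [0,0,0]},
    {"slide": [-5,0,0],"rotation": [0,0,0]},
    {"slide": [-5,0,0],"rotation": [0,0,0]},
    {"slide": [-5,0,0],"rotation": [0,0,0]},
    {"slide": [0,0,0],"rotation": [0,0,0]},
  ],
)

```text
time: 16.35
tool_pos: [0.6991, 0.0342, 0.1004]
tool_rot: [0.0, 0.819, 0.574, 0.0]
contact_force: [0.8, -0.5, -0.4]
gripper_width: -0.0
```

Run:
```python
from plan import *
D={n:optics.grab_frame(n) for n in("scene",)}
x,R,s=cur(); print(s["time"],x,loc(x),s["contact_force"])
crop(D["scene"],"pics/s10.png",(230,150,430,300),4)
```

```text
16.4 [0.69904151 0.03468457 0.10001206] [158.87673083 108.80696525 100.0120606 ] [-0.60928312 -0.31658125  0.6645786 ]
```

View pics/s10.png

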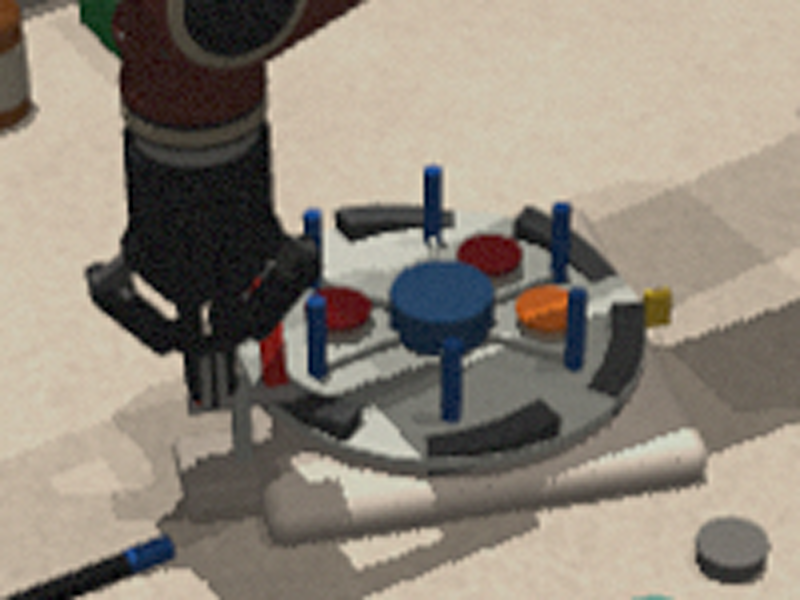

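The finger is behind the knob, which is now hidden by it, so it is on line. Continuing about 34 mm.

Emit:
jog_arm(
  fingers=0,
  increments=[
    {"slide": [-5,0,0],"rotation": [0,0,0]},
    {"slide": [-5,0,0],"rotation": [0,0,0]},
    {"slide": [-5,0,0],"rotation": [0,0,0]},
    {"slide": [-5,0,0],"rotation": [0,0,0]},
    {"slide": [-5,0,0],"rotation": [0,0,0]},
    {"slide": [-5,0,0],"rotation": [0,0,0]},
    {"slide": [-4,0,0],"rotation": [0,0,0]},
    {"slide": [0,0,0],"rotation": [0,0,0]},
    {"slide": [0,0,0],"rotation": [0,0,0]},
  ],
)

```text
time: 17.15
tool_pos: [0.6874, 0.0031, 0.0997]
tool_rot: [-0.0, 0.819, 0.574, 0.0]
contact_force: [-1.0, -0.8, -0.8]
gripper_width: 0.001
```

Run:
```python
from plan import *
D={n:optics.grab_frame(n) for n in("scene","top")}
x,R,s=cur(); print(s["time"],x,loc(x),s["contact_force"])
crop(D["scene"],"pics/s11.png",(230,150,430,300),4)
```

```text
17.25 [0.68754506 0.00343895 0.09972229] [158.65599979  75.5142      99.72228902] [ 0.58338638 -0.47530231 -1.27433773]
```

View pics/s11.png

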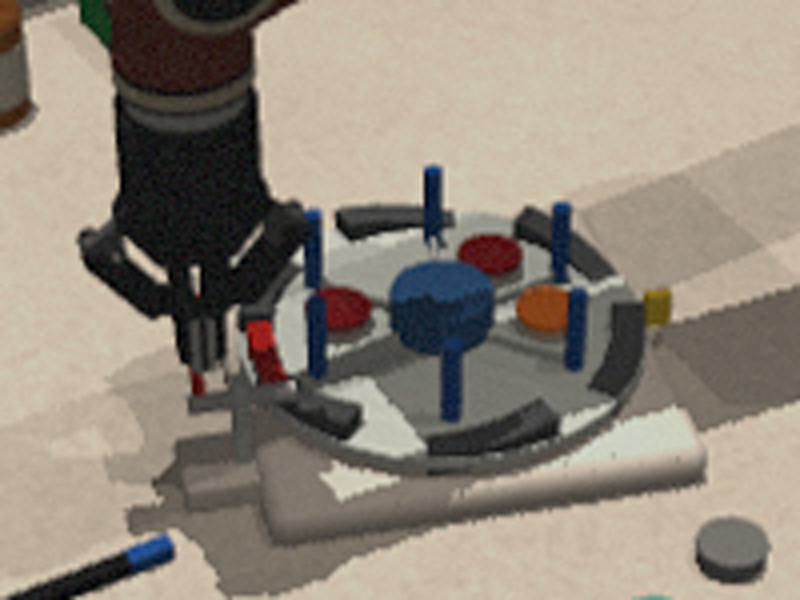

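The arm has dropped (262,350). I'll back off and inspect with the view clear.

Emit:
jog_arm(
  fingers=0,
  increments=[
    {"slide": [10,0,0],"rotation": [0,0,0]},
    {"slide": [10,0,0],"rotation": [0,0,0]},
    {"slide": [0,0,-30],"rotation": [0,0,0]},
    {"slide": [0,0,-40],"rotation": [0,0,0]},
    {"slide": [0,0,-40],"rotation": [0,0,0]},
    {"slide": [30,0,0],"rotation": [0,0,0]},
    {"slide": [40,0,0],"rotation": [0,0,0]},
    {"slide": [40,0,0],"rotation": [0,0,0]},
    {"slide": [40,0,0],"rotation": [0,0,0]},
    {"slide": [0,0,0],"rotation": [0,0,0]},
    {"slide": [0,0,0],"rotation": [0,0,0]},
  ],
)

```text
time: 18.17
tool_pos: [0.7454, 0.1668, 0.209]
tool_rot: [-0.0, 0.817, 0.576, -0.0]
contact_force: [0.5, -0.3, -0.9]
gripper_width: -0.001
```

```bash
python3 wh.py 12
python3 - <<'E'
from plan import *
D={n:optics.grab_frame(n) for n in("scene","top")}
for n in D:
    cv2.imwrite(f"pics/full_{n}.png",D[n]["frame"])
    print(n,"seated knob pred",proj(D[n],w((158,34,107))),"nose pred")
    for k in("pawl_knob","pawl_nose"): print(k,[(round(q["score"],2),np.round(q["uv"],1)) for q in place_of(k,n)][:2])
crop(D["scene"],"pics/s12b.png",(250,190,350,265),8)
E
```

```text
18.2667 [0.74525467 0.16379316 0.20939193] [158.57444976 245.93680811 209.39193182] [0.36764799 0.25339794 0.28185466]
n 7 wheel mod 1.047: 0.211 or -0.836 coh 0.83
dish_amber scene [(0.61, np.float64(114.0), np.float64(1.0)), (0.42, np.float64(60.0), np.float64(164.0))]
dish_amber top [(0.57, np.float64(80.0), np.float64(-90.0)), (0.45, np.float64(75.0), np.float64(171.0))]
dish_red1 scene [(0.8, np.float64(264.0), np.float64(110.0)), (0.69, np.float64(8.0), np.float64(36.0)), (0.55, np.float64(300.0), np.float64(97.0)), (0.51, np.float64(67.0), np.float64(-128.0)), (0.46, np.float64(63.0), np.float64(-4.0))]
dish_red1 top [(0.62, np.float64(77.0), np.float64(-97.0)), (0.57, np.float64(74.0), np.float64(-126.0)), (0.56, np.float64(79.0), np.float64(-162.0)), (0.44, np.float64(65.0), np.float64(-11.0))]
local tool x ang 89.9703031038084
scene seated knob pred [277.19523632 226.83296056] nose pred
pawl_knob [(0.45, array([274.7, 224.6]))]
pawl_nose [(0.68, array([215.7, 213.6]))]
top seated knob pred [338.84037795 211.68993048] nose pred
pawl_knob [(0.56, array([339.9, 213.3]))]
pawl_nose [(0.73, array([343.6, 232.1])), (0.64, array([332.6, 233.3]))]
```

View pics/s12b.png

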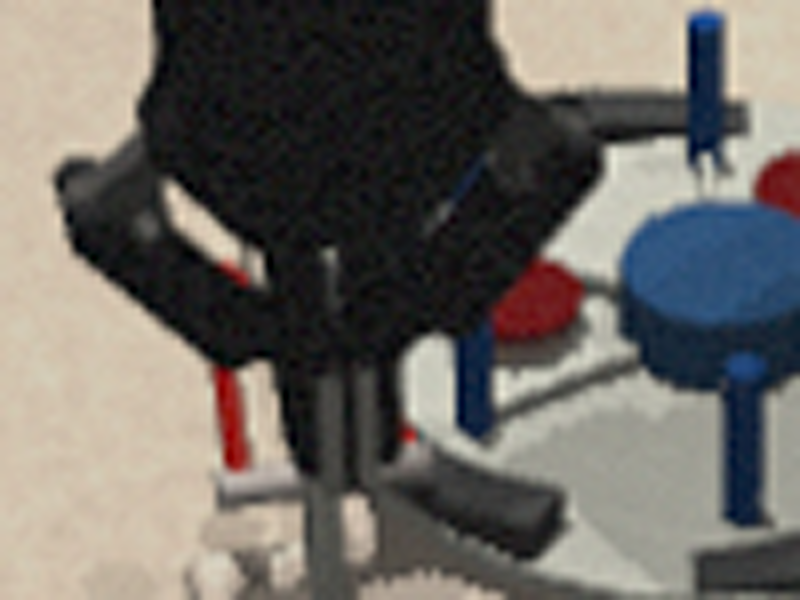

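View pics/t12.png

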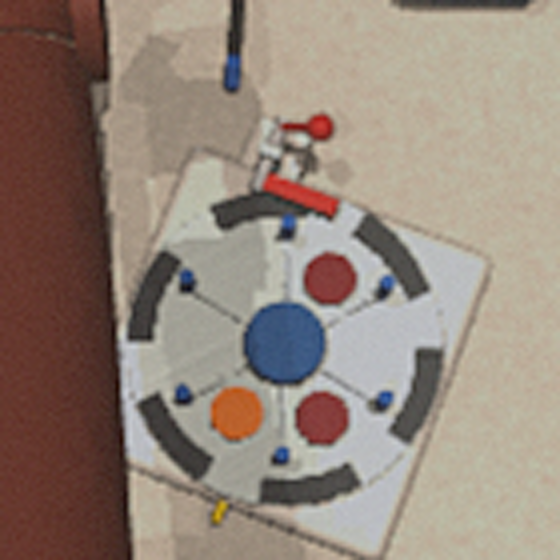

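View pics/full_scene.png

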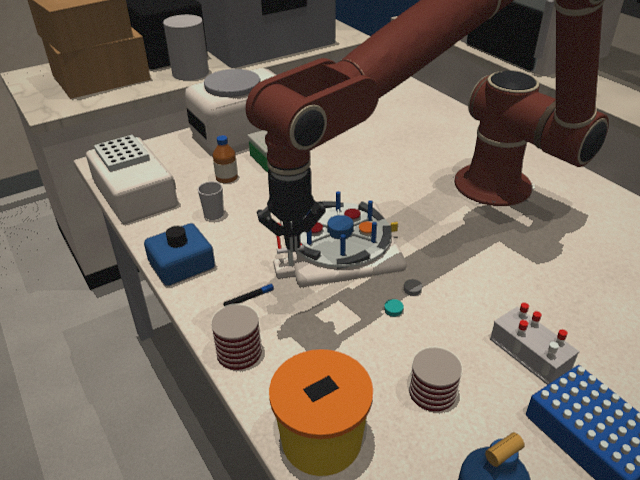

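The top view shows the knob back at (340,212), its seated position. The gripper blocks the scene view, so I'll move it aside and confirm.

Emit:
jog_arm(
  fingers=0,
  increments=[
    {"slide": [30,0,-20],"rotation": [0,0,0]},
    {"slide": [30,0,-20],"rotation": [0,0,0]},
    {"slide": [30,0,-20],"rotation": [0,0,0]},
    {"slide": [30,0,-20],"rotation": [0,0,0]},
    {"slide": [20,-30,-10],"rotation": [0,0,0]},
    {"slide": [20,-30,0],"rotation": [0,0,0]},
    {"slide": [20,-30,0],"rotation": [0,0,0]},
    {"slide": [20,-30,0],"rotation": [0,0,0]},
    {"slide": [20,-30,0],"rotation": [0,0,0]},
    {"slide": [0,0,0],"rotation": [0,0,0]},
    {"slide": [0,0,0],"rotation": [0,0,0]},
  ],
)

```text
time: 19.78
tool_pos: [0.6778, 0.4231, 0.3]
tool_rot: [0.0, 0.818, 0.576, 0.0]
contact_force: [0.4, -0.4, 0.3]
gripper_width: 0.001
```

```bash
python3 wh.py 13
python3 - <<'E'
from plan import *
import pickle
D={n:optics.grab_frame(n) for n in("scene","top")}
D0=pickle.load(open("D0.pkl","rb"))
crop(D["scene"],"pics/s13b.png",(250,190,350,265),8)
crop(D0["scene"],"pics/s13o.png",(250,190,350,265),8)
a=cv2.resize(D["scene"]["frame"][200:260,260:320],None,fx=6,fy=6); b=cv2.resize(D0["scene"]["frame"][200:260,260:320],None,fx=6,fy=6)
cv2.imwrite("pics/cmp.png",np.hstack([b,a]))
cv2.imwrite("pics/full13.png",np.hstack([D["top"]["frame"]]))
E
```

```text
19.8833 [0.67957752 0.42065607 0.29968962] [  9.69187409 465.31324329 299.68962399] [-0.41453002  0.0775016   0.16521644]
n 10 wheel mod 1.047: 0.2 or -0.847 coh 0.95
dish_amber scene [(0.44, np.float64(63.0), np.float64(168.0))]
dish_amber top [(0.67, np.float64(64.0), np.float64(177.0)), (0.64, np.float64(102.0), np.float64(70.0)), (0.48, np.float64(7.0), np.float64(1.0))]
dish_red1 scene [(0.82, np.float64(252.0), np.float64(111.0)), (0.65, np.float64(293.0), np.float64(97.0)), (0.56, np.float64(68.0), np.float64(6.0)), (0.5, np.float64(61.0), np.float64(-136.0))]
dish_red1 top [(0.63, np.float64(229.0), np.float64(121.0)), (0.59, np.float64(70.0), np.float64(-129.0)), (0.59, np.float64(254.0), np.float64(106.0)), (0.46, np.float64(66.0), np.float64(-10.0))]
local tool x ang 89.90431557995709
```

View pics/cmp.png

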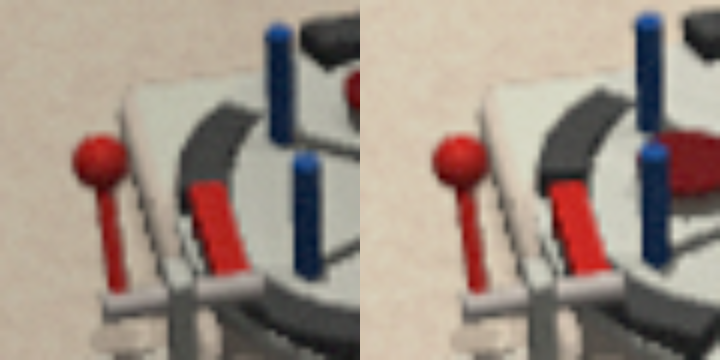

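View pics/full13.png

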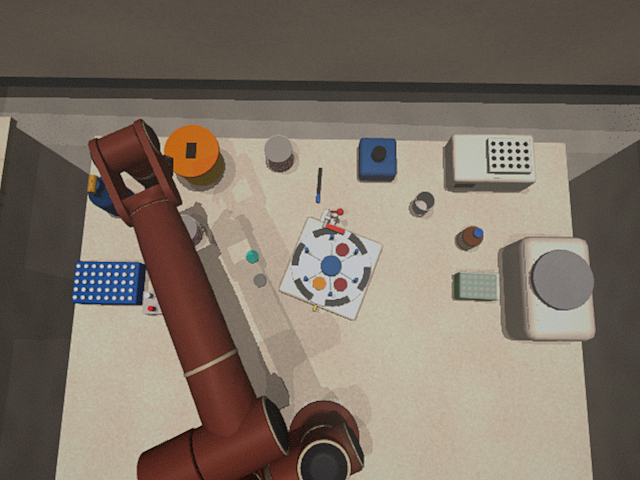

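The side-by-side shows the knob and pawl arm in exactly the originally seated position (knob at (460,160) against (100,160) in the left half), one tooth on. The top view shows everything else standing as before. Handing in.

```bash
python3 -c "
from plant import manip
print(manip.job_done())"
```

```text
the job is handed in; nothing more can be done
None
```

The carousel is back one notch with the pawl seated again, and I handed the job in at about 20 s of the 64 s allowed.

**What I did:** With shut fingertips I pushed the red knob over until the pawl fell open and stayed. I then pushed post3 counter-clockwise along its arc by about 54°. Last, I tipped the knob back from the other side and the pawl dropped in. No wrist force reading between moves went above about 2.3 N.

**Last checks:**
- **Wheel:** it reads about -0.85 from the camera and -0.866 from where the finger stopped. Both are inside the -1.047 to -0.717 range for full seating.
- **Pawl:** the knob and arm sit where they did in the first seated picture, in both camera views.
- **Dishes:** all three are still on the wheel, and the amber one has moved back to the yellow pointer.
- **Bench:** everything visible stands as before, and the arm is clear. In the last top view the arm covered part of the tube rack, the blue bottle and the dish stack. An earlier scene view showed them in place.

**What disagreed:**
- The first two move calls were refused as invalid because some rows lacked a rotation. Nothing moved.
- Wheel readings at the end varied between -0.836 and -0.862.
- The networks gave some false or low-score dish and pawl hits, so I relied on the pictures for those.

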